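Index the tablet organiser to its empty compartment and open the hatch

TASK

The tablet organiser is due for a refill. With its hatch kept shut, turn the knob until the one empty compartment has clicked home under the hatch; then slide the shutter fully open so that it can be filled, and leave it so. Don't disturb the other things on the counter or the jar on the lid.

Things in the scene. Friction and masses are not known exactly. Their poses are not given: they have to be found in the camera images.
- organiser: fixed square organiser, white case 250 x 250 x 50 mm with flat clear lid; origin under its centre, z up. One hatch in the lid, towards the case's -x side, covered by a sliding shutter. Under the lid a round tray (228 mm diameter) of five equal compartments, 72 degrees apart, turns about the case's centre; four hold tablets or capsules (fixed in place), one is empty
- hatch (a point): centre of the hatch opening (44 x 46 mm along case x, y) in the lid, level with the lid's top; 78 mm from the case's centre along the case's -x; axes as the case
- empty_well (a point): centre of the empty compartment's floor, 78 mm from the tray's centre and 40 mm below the lid's top; turns with the tray. Horizontally it must come to the hatch
- knob (a point): centre of the knob's bar grip, on the tray's axis, 38 mm above the lid: grey bar 60 mm long (point x) x 14 mm wide (point y) x 28 mm high (24 to 52 mm above the lid) on a 28 mm round stem. Its long axis points to the empty compartment, which is on the point's -x side. It turns with the tray
- tray (a joint): angle of tray and knob in the case, rad, anticlockwise from above; 0 or a multiple of 6.283: empty compartment under the hatch. Turns either way without end. A sprung detent pulls it home at each multiple of 1.257 (72 degrees), resisting with at most 0.08 N m; between two positions it falls to the nearer. Starts one or two positions away on either side
- shutter (a joint): opening of the shutter, m: 0 shut, 0.052 fully open at its stop; slides along the case's +y with about 1.5 N friction and stays where left. White plate 55 x 58 mm, top 5 mm above the lid, between two 5 mm high rails; starts shut or a few mm ajar
- tab (a point): middle of the shutter's upright finger tab: 30 mm long (case x), 10 mm thick (case y), from 5 to 23 mm above the lid; this point is 14 mm above the lid and over the plate's centre; moves with the shutter
- brown_bottle: brown glass bottle with black cap, 60 mm diameter, 135 mm tall, standing behind the organiser; loose; origin under its centre
- cream_jar: small white jar standing on the organiser's lid near a far corner, 38 mm diameter, 30 mm tall; loose; origin under its centre
- polish: small glass nail-polish bottle with black cap, 28 mm diameter, 60 mm tall, beside the organiser; loose; origin under its centre
- soap_carton: plain cardboard soap carton lying flat, 58 x 90 x 34 mm, beside the organiser; loose; origin under its centre
- tumbler: white ceramic tumbler, 72 mm diameter, 90 mm tall, behind the organiser; loose; origin under its centre
- hairbrush: flat brush with dark wooden handle, 200 x 42 x 20 mm, lying on the counter, right of the organiser; loose; origin under the middle of its length
- lotion: white lotion bottle, 60 mm diameter, 140 mm tall, left of the organiser; loose; origin under its centre

How it is judged:
By the outcome, as a careful person would: the job done as asked, in the order asked, and still so for the second after the job is handed in, with the robot touching nothing.
It also fails if it takes over 56 s, if anything falls off the work surface, if the arm or the gripper's body presses on something with over 40 N, if the wrist force passes 120 N, or if a joint passes its speed limit or range.

ROBOT

A 7-joint arm with a two-finger parallel gripper is mounted at the origin on the work surface. World frame = base frame: x ahead of the robot, y to its left, z up, the work surface at z = 0. Lengths are in m, angles in rad, forces in N, time in s.
With the tool pointing down it reaches from about 0.4 to 0.85 m from the base axis. Payload 10.4 kg.
Tool frame: the origin (TCP) lies between the finger pads; the fingertips stand 14 mm ahead of it and the grasp point (between the pads) lies 5 mm behind it; z points along the fingers, y is the direction in which the jaws open and shut (so a half turn about z gives the same grasp; the last joint's range is limited). The gripper opens to 87 mm and grips with 3 to 60 N. Pads are 19 mm wide; open, the fingers measure 117 mm over their backs; the gripper's body (75 mm by 190 mm) begins 51 mm behind the grasp point.
Start: joints at [1.177, 0.332, -0.065, 1.46, 0.022, 1.35, -0.088], TCP at [0.226, -0.583, 0.237] pointing down, gripper open.
Joint ranges: [-2.6, 2.6], [-0.5, 2.12], [-1.47, 1.34], [0.16, 2.42], [-1.27, 4.41], [0.06, 2.06], [-2.6, 2.6]. Speed limits (rad/s): [2.22, 2.22, 2.79, 2.79, 3.14, 3.14, 3.14].

INTERFACE

Orientations are given as a unit quaternion [x, y, z, w].
In Python, from bench import readout, camera, calibration, order gives the robot as it stands.
- The arm moves only by the tool apply_moves, never from a script. Its argument "deltas" is a list of rows, each an object with "translation": the shift along the world's x, y, z in m, a list of three; "turn": the turn, a rotation vector about the world's x, y, z in rad, a list of three; "hand": the finger opening in m, from 0 to 0.087. A call has 1 to 5 rows; each row shifts and turns the pose as measured when the row begins; what a row does not reach is not made up. A row lasts 1/10 s, in which the tool goes at most 50 mm and 8.59 degrees, less where a joint would pass 70% of its speed; a pose out of reach is approached as far as the arm can. A call with a gripper value outside its range is refused whole. The fingers move at their own pace and stop on an object; "newtons" is the grip in N (left out, the last holds). Time passes only in rows, so rows that do not move let the fingers close. It gives the time, the measured TCP pose, the force and the opening at its end, in the units of the state.
- readout.read_state(): the state, without advancing time (a new reading comes with each control period).
- camera(name): name is "scene" or "top" or "wrist"; returns the picture (480x640x3 uint8, red, green, blue); there is no depth.
- calibration(name): a dict with "fx", "fy", "cx", "cy" (pixels), "D" ([k1, k2, p1, p2, k3] as OpenCV has them; the pictures are not rectified), "extrinsics" (4x4, takes a point from world to camera coordinates). Camera axes: x right, y down, z forward; pixel columns grow to the right and rows downward; lengths in m; the calibration is good to about 2 mm. A picture is of the moment at which its call begins: read the wrist's pose just before it. calibration takes no time and is no camera call; for the wrist camera it gives the pose at the moment of the call.
- order.close_job(): hands the job in, once; it reports no verdict.
The state is a dict: "time": time; "joint_positions": joint angles; "joint_vel": joint speeds; "joint_torque": joint torques, N m; "ee_pos": TCP position; "eef_rot": TCP orientation; "ft_force": force on the tool from outside, world axes, zero at the start; "torque": the same for the moment, N m; "width": finger opening in m.
Only numpy, scipy, OpenCV 4.12 (cv2) and the standard library are available. Lean on these libraries where they do the work, as an engineer would, in place of code of your own. Each camera call takes 0.05 s, during which the arm holds its last target. There are 200 camera calls.

## Working session

There is one attempt and no reset: what is moved stays moved. The work goes in short steps, Python scripts to look and compute and a tool call to move; the robot and the scene stay as the last step left them, time stands still between calls to the robot, and variables do not carry over. Pictures are saved under pics/ and viewed, about 8 in all and at most 12, crops included, and the job is handed in when it is done.

Besides the shell and the picture viewer there is one more tool, called after ">>>" in YAML: its name, and indented under it one key for each argument. apply_moves: Moves the arm, as the interface text tells. Its arguments: {"type":"object","properties":{"deltas":{"type":"array","items":{"type":"object","properties":{"translation":{"type":"array","items":{"type":"number"}},"turn":{"type":"array","items":{"type":"number"}},"hand":{"type":"number"}}}},"newtons":{"type":"number"}},"required":["deltas"]}

```bash
mkdir -p pics
cat > h.py <<'E'
import cv2,numpy as np
from bench import readout,camera,calibration,order
def snap(n,f):
    c=calibration(n);im=camera(n);cv2.imwrite('pics/'+f,im[:,:,::-1]);return im,c
def K(c): return np.array([[c['fx'],0,c['cx']],[0,c['fy'],c['cy']],[0,0,1.]])
def toplane(c,px,z):
    p=cv2.undistortPoints(np.array(px,float).reshape(-1,1,2),K(c),np.array(c['D'],float)).reshape(-1,2)
    E=np.array(c['extrinsics']);R,t=E[:3,:3],E[:3,3];o=-R.T@t
    d=np.c_[p,np.ones(len(p))]@R
    return o+d*((z-o[2])/d[:,2])[:,None]
def proj(c,P):
    E=np.array(c['extrinsics']);return cv2.projectPoints(np.array(P,float).reshape(-1,1,3),cv2.Rodrigues(E[:3,:3])[0],E[:3,3],K(c),np.array(c['D'],float))[0].reshape(-1,2)
E
python3 - <<'E'
from h import *
for n in("scene","top"): snap(n,n+'0.png')
s=readout.read_state();print({k:np.round(v,3) for k,v in s.items()})
for n in("scene","top"):
  c=calibration(n);E=np.array(c['extrinsics']);print(n,-E[:3,:3].T@E[:3,3],c['fx'])
E
```

```text
{'time': np.float64(0.1), 'joint_positions': array([ 1.177,  0.333, -0.065,  1.461,  0.022,  1.35 , -0.088]), 'joint_vel': array([-0.   , -0.001,  0.   , -0.002, -0.001, -0.002,  0.001]), 'joint_torque': array([ 3.0000e-03, -6.2455e+01,  2.6000e-02, -3.9072e+01, -6.1000e-02,
        3.7000e-02,  0.0000e+00]), 'ee_pos': array([ 0.226, -0.582,  0.236]), 'eef_rot': array([ 0.983,  0.184, -0.   , -0.001]), 'ft_force': array([-0.276, -0.078,  0.249]), 'torque': array([-0.026,  0.048,  0.018]), 'width': np.float64(0.087)}
scene [1.38192186 0.30109848 0.68558201] 452.93356978805105
top [0.3087666  0.01011894 1.59877991] 557.5858320843861
```

View pics/top0.png

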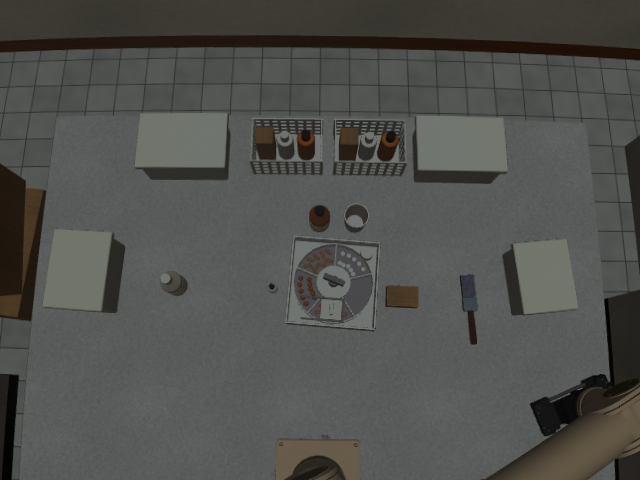

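View pics/scene0.png

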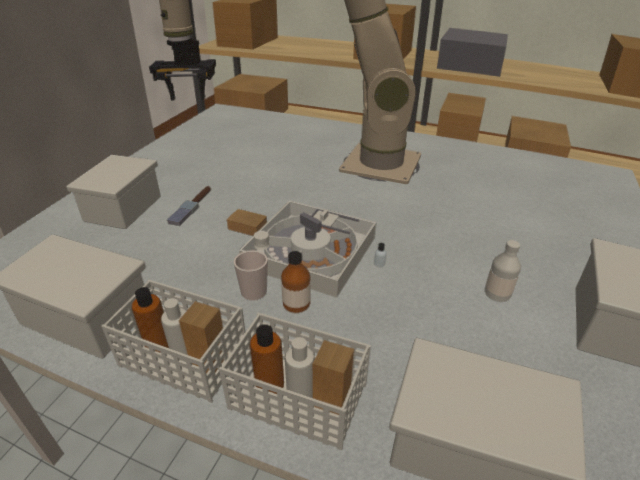

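The top view shows the organiser's corners near (296,237), (380,241), (375,329) and (287,324). The knob is at (333,281) and the shutter at (331,310). I'll enlarge this area.

Run:
```python
from h import *
im=cv2.imread('pics/top0.png')[230:335,265:405]
im=cv2.convertScaleAbs(im,alpha=1.6)
cv2.imwrite('pics/crop1.png',cv2.resize(im,None,fx=5.5,fy=5.5,interpolation=cv2.INTER_CUBIC))
c=calibration('top')
P=toplane(c,[(296,237),(380,241),(375,329),(287,324)],.05);print(P.round(3),P.mean(0))
```

```text
[[ 0.676  0.068  0.05 ]
 [ 0.667 -0.172  0.05 ]
 [ 0.417 -0.156  0.05 ]
 [ 0.429  0.088  0.05 ]] [ 0.54743763 -0.04305139  0.05      ]
```

View pics/crop1.png

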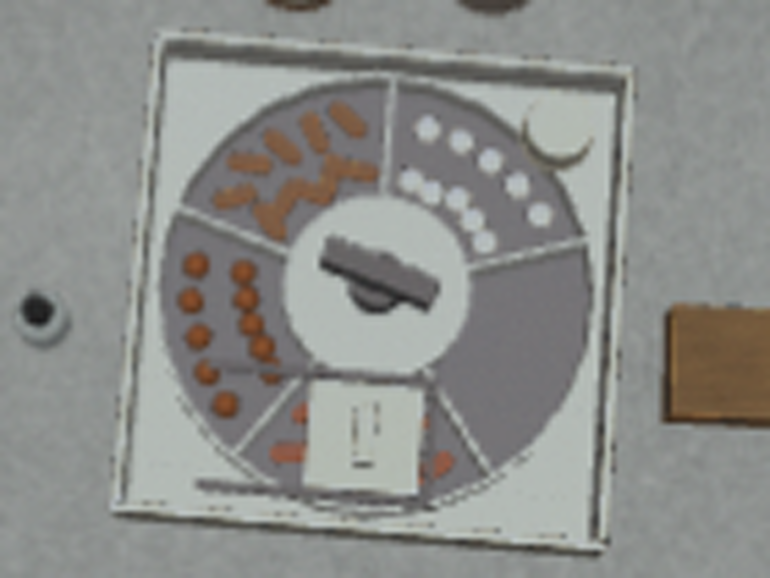

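The empty compartment is on the right, one position away, so the tray needs −72°. The shutter looks almost shut. I'll move over the organiser and turn the jaws towards the bar.

>>> apply_moves:
  deltas:
    - {"translation": [0.024,0.041,0.008],"turn": [0,0,0.06],"hand": 0.087}
    - {"translation": [0.024,0.041,0.008],"turn": [0,0,0.06],"hand": 0.087}
    - {"translation": [0.024,0.041,0.008],"turn": [0,0,0.06],"hand": 0.087}
    - {"translation": [0.024,0.041,0.008],"turn": [0,0,0.06],"hand": 0.087}
    - {"translation": [0.024,0.041,0.008],"turn": [0,0,0.06],"hand": 0.087}

```text
time: 0.6
ee_pos: [0.3423, -0.3739, 0.2721]
eef_rot: [0.945, 0.328, -0.003, -0.003]
ft_force: [1.2, 0.4, 1.0]
width: 0.0873
```

>>> apply_moves:
  deltas:
    - {"translation": [0.024,0.041,0.005],"turn": [0,0,0.06],"hand": 0.087}
    - {"translation": [0.024,0.041,0.005],"turn": [0,0,0.06],"hand": 0.087}
    - {"translation": [0.024,0.041,0.005],"turn": [0,0,0.06],"hand": 0.087}
    - {"translation": [0.024,0.041,0.005],"turn": [0,0,0.06],"hand": 0.087}
    - {"translation": [0.024,0.041,0.005],"turn": [0,0,0.06],"hand": 0.087}

```text
time: 1.1
ee_pos: [0.4647, -0.1594, 0.298]
eef_rot: [0.882, 0.471, -0.004, -0.002]
ft_force: [0.2, -1.0, -0.5]
width: 0.0874
```

>>> apply_moves:
  deltas:
    - {"translation": [0.026,0.038,0.0],"turn": [0,0,0.06],"hand": 0.087}
    - {"translation": [0.026,0.038,0.0],"turn": [0,0,0.06],"hand": 0.087}
    - {"translation": [0.026,0.038,0.0],"turn": [0,0,0.05],"hand": 0.087}
    - {"translation": [0,0,0],"turn": [0,0,0],"hand": 0.087}

```text
time: 1.5
ee_pos: [0.5461, -0.0331, 0.2983]
eef_rot: [0.834, 0.551, -0.003, -0.002]
ft_force: [-0.7, -0.3, 0.4]
width: 0.0872
```

Run:
```python
from h import *
s=readout.read_state();print(s['ee_pos'],s['eef_rot'],s['joint_positions'])
im,c=snap('wrist','w1.png');E=np.array(c['extrinsics']);print(-E[:3,:3].T@E[:3,3]);np.save('w1c.npy',c,allow_pickle=True)
```

```text
[ 0.54606906 -0.03314493  0.29834411] [ 0.83423652  0.55139399 -0.00309812 -0.00212081] [ 0.52563022  0.19126813 -0.62778408  1.53841886  0.11180608  1.45594854
 -0.50984982]
[0.5789937  0.04353963 0.4455201 ]
```

View pics/w1.png

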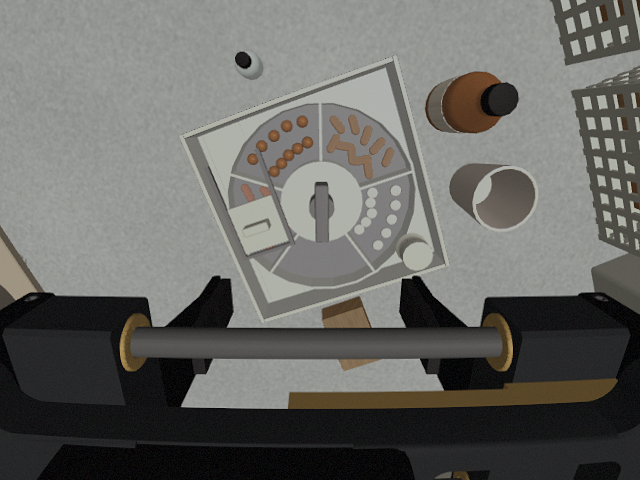

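The wrist view shows the bar's top face running from (322,182) to (321,241). The shutter tab's top is at about (257,225). The case corners are at (182,135), (397,58), (448,265) and (263,321).

Run:
```python
from h import *
c=np.load('w1c.npy',allow_pickle=True).item()
print('bar',toplane(c,[(322,183),(321.5,241)],.102).round(4))
print('tab',toplane(c,[(244,228),(270,222)],.073).round(4))
P=toplane(c,[(182,135),(397,58),(448,265),(263,321)],.05);print(P.round(4),P.mean(0))
im=cv2.imread('pics/w1.png')[160:340,170:470];cv2.imwrite('pics/w1c.png',cv2.resize(im,None,fx=2.6,fy=2.6,interpolation=cv2.INTER_CUBIC))
```

```text
bar [[ 0.5609 -0.0083  0.102 ]
 [ 0.5371 -0.0637  0.102 ]]
tab [[ 0.4599 -0.0249  0.073 ]
 [ 0.4896 -0.03    0.073 ]]
[[ 0.4368  0.094   0.05  ]
 [ 0.6807  0.074   0.05  ]
 [ 0.6618 -0.1693  0.05  ]
 [ 0.4185 -0.1512  0.05  ]] [ 0.5494272  -0.03811464  0.05      ]
```

View pics/w1c.png

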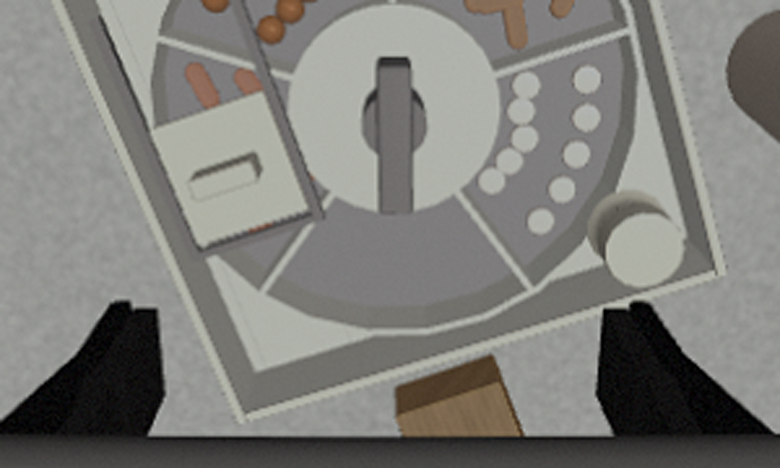

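Measured values:
- **Case:** yaw about −4.4°, centre (0.549, −0.037).
- **Bar:** at about 67°, as expected for one position.
- **Shutter:** roughly 4 mm ajar.

Before turning anything I'll close the shutter with the shut fingers, pushing the tab towards −y.

>>> apply_moves:
  deltas:
    - {"translation": [-0.0145,0.0068,-0.035],"turn": [0,0,0],"hand": 0.0}
    - {"translation": [-0.0145,0.0068,-0.035],"turn": [0,0,0],"hand": 0.0}
    - {"translation": [-0.0145,0.0068,-0.035],"turn": [0,0,0],"hand": 0.0}
    - {"translation": [-0.0145,0.0068,-0.035],"turn": [0,0,0],"hand": 0.0}
    - {"translation": [-0.0145,0.0068,-0.035],"turn": [0,0,0],"hand": 0.0}

```text
time: 2.05
ee_pos: [0.4718, -0.0068, 0.1209]
eef_rot: [0.838, 0.546, -0.001, 0.001]
ft_force: [-0.1, 0.2, 0.3]
width: 0.0551
```

>>> apply_moves:
  deltas:
    - {"translation": [0,0,-0.01],"turn": [0,0,0],"hand": 0.0}
    - {"translation": [0,0,0],"turn": [0,0,0],"hand": 0.0}
    - {"translation": [0,0,0],"turn": [0,0,0],"hand": 0.0}

```text
time: 2.35
ee_pos: [0.4687, -0.0095, 0.1084]
eef_rot: [0.839, 0.544, -0.004, 0.0]
ft_force: [-0.5, 0.9, 0.3]
width: 0.0313
```

>>> apply_moves:
  deltas:
    - {"translation": [0.006,0.012,0],"turn": [0,0,0],"hand": 0.0}
    - {"translation": [0,0,0],"turn": [0,0,0],"hand": 0.0}
    - {"translation": [0,0,-0.008],"turn": [0,0,0],"hand": 0.0}
    - {"translation": [0,0,-0.008],"turn": [0,0,0],"hand": 0.0}
    - {"translation": [0,0,0],"turn": [0,0,0],"hand": 0.0}

```text
time: 2.85
ee_pos: [0.4799, -0.0005, 0.0964]
eef_rot: [0.84, 0.543, -0.001, 0.003]
ft_force: [-0.5, 0.5, -0.4]
width: 0.0012
```

>>> apply_moves:
  deltas:
    - {"translation": [-0.003,0.003,-0.008],"turn": [0,0,0],"hand": 0.0}
    - {"translation": [0,0,-0.008],"turn": [0,0,0],"hand": 0.0}
    - {"translation": [0,0,-0.004],"turn": [0,0,0],"hand": 0.0}
    - {"translation": [0,0,0],"turn": [0,0,0],"hand": 0.0}

```text
time: 3.25
ee_pos: [0.4759, 0.0022, 0.0741]
eef_rot: [0.84, 0.542, -0.002, 0.002]
ft_force: [0.0, 0.0, 0.2]
width: 0.0005
```

>>> apply_moves:
  deltas:
    - {"translation": [0,-0.004,0],"turn": [0,0,0],"hand": 0.0}
    - {"translation": [0,-0.003,0],"turn": [0,0,0],"hand": 0.0}
    - {"translation": [0,-0.002,0],"turn": [0,0,0],"hand": 0.0}

```text
time: 3.55
ee_pos: [0.476, -0.0073, 0.0743]
eef_rot: [0.84, 0.543, -0.002, 0.002]
ft_force: [0.8, -0.2, 0.7]
width: 0.0004
```

>>> apply_moves:
  deltas:
    - {"translation": [0,-0.002,0],"turn": [0,0,0],"hand": 0.0}
    - {"translation": [0,-0.002,0],"turn": [0,0,0],"hand": 0.0}

```text
time: 3.75
ee_pos: [0.4763, -0.012, 0.0746]
eef_rot: [0.84, 0.542, -0.001, 0.003]
ft_force: [0.2, -0.4, -0.0]
width: 0.0003
```

>>> apply_moves:
  deltas:
    - {"translation": [0,-0.002,0],"turn": [0,0,0],"hand": 0.0}
    - {"translation": [0,-0.001,0],"turn": [0,0,0],"hand": 0.0}

```text
time: 3.95
ee_pos: [0.4763, -0.0147, 0.0747]
eef_rot: [0.84, 0.542, -0.001, 0.002]
ft_force: [0.0, 5.2, -0.1]
width: 0.0005
```

>>> apply_moves:
  deltas:
    - {"translation": [0,-0.002,0],"turn": [0,0,0],"hand": 0.0}
    - {"translation": [0,-0.001,0],"turn": [0,0,0],"hand": 0.0}

```text
time: 4.15
ee_pos: [0.4763, -0.0147, 0.0748]
eef_rot: [0.839, 0.543, -0.0, 0.001]
ft_force: [-0.6, 4.1, -0.2]
width: 0.0006
```

The force rose to about 5 N and the tab stalled, so the shutter is against its shut stop. Now I'll back off and go to the knob.

>>> apply_moves:
  deltas:
    - {"translation": [0,0.006,0.003],"turn": [0,0,0],"hand": 0.0}
    - {"translation": [0,0,0.04],"turn": [0,0,0],"hand": 0.0}
    - {"translation": [0.015,-0.005,0.035],"turn": [0,0,0],"hand": 0.06}
    - {"translation": [0.03,-0.012,0],"turn": [0,0,0],"hand": 0.06}
    - {"translation": [0.027,-0.012,0],"turn": [0,0,0],"hand": 0.06}

```text
time: 4.65
ee_pos: [0.5475, -0.0362, 0.1573]
eef_rot: [0.839, 0.545, -0.001, 0.002]
ft_force: [0.0, -0.1, -0.4]
width: 0.0172
```

>>> apply_moves:
  deltas:
    - {"translation": [0,0,0],"turn": [0,0,0],"hand": 0.06}
    - {"translation": [0,0,0],"turn": [0,0,0],"hand": 0.06}

```text
time: 4.85
ee_pos: [0.5501, -0.0375, 0.1579]
eef_rot: [0.839, 0.544, -0.001, 0.002]
ft_force: [-0.1, -0.7, -0.1]
width: 0.0331
```

>>> apply_moves:
  deltas:
    - {"translation": [-0.001,0.001,0],"turn": [0,0,0.03],"hand": 0.06}
    - {"translation": [0,0,-0.02],"turn": [0,0,0],"hand": 0.06}
    - {"translation": [0,0,-0.02],"turn": [0,0,0],"hand": 0.06}
    - {"translation": [0,0,-0.02],"turn": [0,0,0],"hand": 0.06}
    - {"translation": [0,0,-0.006],"turn": [0,0,0],"hand": 0.06}

```text
time: 5.35
ee_pos: [0.5464, -0.0342, 0.0913]
eef_rot: [0.828, 0.561, -0.001, 0.003]
ft_force: [-0.1, -0.5, 0.3]
width: 0.0592
```

>>> apply_moves:
  deltas:
    - {"translation": [0,0,0],"turn": [0,0,0],"hand": 0.06}

```text
time: 5.45
ee_pos: [0.5455, -0.0338, 0.091]
eef_rot: [0.828, 0.561, -0.001, 0.003]
ft_force: [0.6, 0.5, 0.2]
width: 0.0597
```

>>> apply_moves:
  deltas:
    - {"translation": [0.0035,-0.0027,-0.002],"turn": [0,0,0],"hand": 0.06}
    - {"translation": [0,0,0],"turn": [0,0,0],"hand": 0.01}
    - {"translation": [0,0,0],"turn": [0,0,0],"hand": 0.01}
    - {"translation": [0,0,0],"turn": [0,0,0],"hand": 0.01}
    - {"translation": [0,0,0],"turn": [0,0,0],"hand": 0.01}
  newtons: 15

```text
time: 5.95
ee_pos: [0.5506, -0.0365, 0.0921]
eef_rot: [0.827, 0.562, 0.0, 0.004]
ft_force: [0.7, 0.2, -0.2]
width: 0.0359
```

>>> apply_moves:
  deltas:
    - {"translation": [0,0,0],"turn": [0,0,0],"hand": 0.01}

```text
time: 6.05
ee_pos: [0.5507, -0.0366, 0.0923]
eef_rot: [0.827, 0.562, 0.0, 0.004]
ft_force: [-0.2, -0.1, -0.3]
width: 0.0279
```

>>> apply_moves:
  deltas:
    - {"translation": [-0.0005,0,-0.003],"turn": [0,0,0],"hand": 0.01}
    - {"translation": [0,0,0],"turn": [0,0,0],"hand": 0.01}
    - {"translation": [0,0,0],"turn": [0,0,0],"hand": 0.01}
    - {"translation": [0,0,0],"turn": [0,0,0],"hand": 0.01}

```text
time: 6.45
ee_pos: [0.5494, -0.0363, 0.0889]
eef_rot: [0.827, 0.562, -0.0, 0.004]
ft_force: [-1.1, 0.1, 0.5]
width: 0.0142
```

>>> apply_moves:
  deltas:
    - {"translation": [0,0,0],"turn": [0,0,-0.08],"hand": 0.01}
    - {"translation": [0,0,0],"turn": [0,0,-0.1],"hand": 0.01}
    - {"translation": [0,0,0],"turn": [0,0,-0.1],"hand": 0.01}

```text
time: 6.75
ee_pos: [0.5499, -0.0366, 0.089]
eef_rot: [0.899, 0.437, -0.0, 0.004]
ft_force: [0.9, -1.6, 0.4]
width: 0.0138
```

>>> apply_moves:
  deltas:
    - {"translation": [-0.0005,0,0],"turn": [0,0,-0.12],"hand": 0.01}
    - {"translation": [0,0,0],"turn": [0,0,-0.12],"hand": 0.01}
    - {"translation": [0,0,0],"turn": [0,0,-0.12],"hand": 0.01}
    - {"translation": [0,0,0],"turn": [0,0,-0.12],"hand": 0.01}
    - {"translation": [0,0,0],"turn": [0,0,-0.12],"hand": 0.01}

```text
time: 7.25
ee_pos: [0.5505, -0.0374, 0.089]
eef_rot: [0.99, 0.14, -0.001, 0.005]
ft_force: [0.5, -1.9, 1.2]
width: 0.0139
```

>>> apply_moves:
  deltas:
    - {"translation": [-0.0008,0.0006,0],"turn": [0,0,-0.1],"hand": 0.01}
    - {"translation": [0,0,0],"turn": [0,0,-0.1],"hand": 0.01}
    - {"translation": [0,0,0],"turn": [0,0,-0.1],"hand": 0.01}
    - {"translation": [0,0,0],"turn": [0,0,-0.03],"hand": 0.01}
    - {"translation": [0,0,0],"turn": [0,0,0],"hand": 0.01}

```text
time: 7.75
ee_pos: [0.5506, -0.038, 0.089]
eef_rot: [0.999, -0.035, -0.001, 0.005]
ft_force: [-1.3, -0.5, 1.0]
width: 0.014
```

>>> apply_moves:
  deltas:
    - {"translation": [0,0,0],"turn": [0,0,0],"hand": 0.05}
    - {"translation": [0,0,0],"turn": [0,0,0],"hand": 0.05}
    - {"translation": [0,0,0],"turn": [0,0,0],"hand": 0.05}
    - {"translation": [0,0,0.03],"turn": [0,0,0],"hand": 0.05}
    - {"translation": [0,0,0.04],"turn": [0,0,0],"hand": 0.05}

```text
time: 8.25
ee_pos: [0.5473, -0.038, 0.1552]
eef_rot: [0.999, -0.033, -0.005, 0.005]
ft_force: [0.1, 0.1, 0.4]
width: 0.0451
```

>>> apply_moves:
  deltas:
    - {"translation": [-0.02,0.005,0.04],"turn": [0,0,0],"hand": 0.05}
    - {"translation": [-0.02,0.005,0.04],"turn": [0,0,0],"hand": 0.05}
    - {"translation": [-0.02,0.005,0.04],"turn": [0,0,0],"hand": 0.05}
    - {"translation": [0,0,0],"turn": [0,0,0],"hand": 0.05}

```text
time: 8.65
ee_pos: [0.4868, -0.022, 0.2844]
eef_rot: [0.999, -0.031, -0.002, 0.005]
ft_force: [1.8, 1.1, 0.5]
width: 0.0501
```

Run:
```python
from h import *
s=readout.read_state();print(s['ee_pos'],s['eef_rot'])
im,c=snap('wrist','w2.png');np.save('w2c.npy',c,allow_pickle=True)
```

```text
[ 0.48676062 -0.02199644  0.28443613] [ 0.99949761 -0.03132584 -0.00158367  0.00455033]
```

View pics/w2.png

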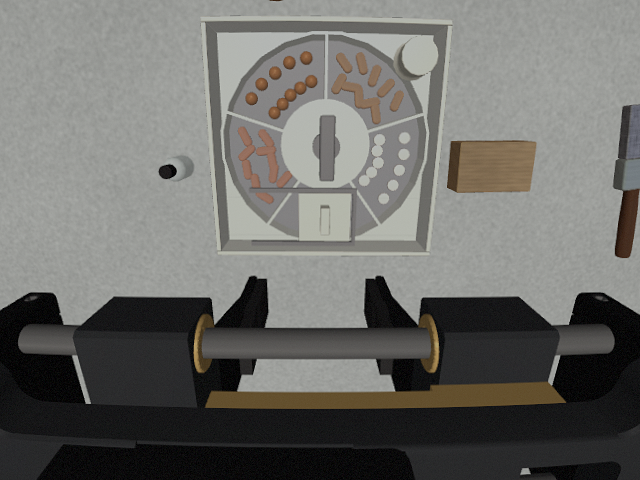

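The empty compartment is now under the shutter and the bar is aligned with the case, running from (328,116) to (326,181). The tab's top is at about (325,220).

Run:
```python
from h import *
c=np.load('w2c.npy',allow_pickle=True).item()
print('bar',toplane(c,[(328,116),(326.5,181)],.102).round(4))
print('tab',toplane(c,[(325,206),(325,235)],.073).round(4))
P=toplane(c,[(203,18),(451,23),(429,254),(219,250)],.05);print(P.round(4),P.mean(0))
```

```text
bar [[ 0.5767 -0.0403  0.102 ]
 [ 0.5182 -0.0357  0.102 ]]
tab [[ 0.4875 -0.0336  0.073 ]
 [ 0.4556 -0.0318  0.073 ]]
[[ 0.679   0.0745  0.05  ]
 [ 0.6602 -0.1694  0.05  ]
 [ 0.4168 -0.1532  0.05  ]
 [ 0.4382  0.0919  0.05  ]] [ 0.54853646 -0.03907399  0.05      ]
```

>>> apply_moves:
  deltas:
    - {"translation": [-0.004,-0.011,-0.04],"turn": [0,0,0],"hand": 0.0}
    - {"translation": [-0.004,-0.011,-0.04],"turn": [0,0,0],"hand": 0.0}
    - {"translation": [-0.004,-0.011,-0.04],"turn": [0,0,0],"hand": 0.0}
    - {"translation": [-0.004,-0.011,-0.04],"turn": [0,0,0],"hand": 0.0}
    - {"translation": [0,0,0],"turn": [0,0,0],"hand": 0.0}

```text
time: 9.2
ee_pos: [0.4686, -0.0678, 0.1142]
eef_rot: [1.0, -0.03, -0.003, 0.004]
ft_force: [-0.3, 0.1, 0.1]
width: 0.0182
```

>>> apply_moves:
  deltas:
    - {"translation": [0,0,0],"turn": [0,0,0],"hand": 0.0}

```text
time: 9.3
ee_pos: [0.4687, -0.0674, 0.1143]
eef_rot: [1.0, -0.03, -0.004, 0.004]
ft_force: [0.5, 0.3, 0.1]
width: 0.0098
```

>>> apply_moves:
  deltas:
    - {"translation": [0.001,0,-0.015],"turn": [0,0,0],"hand": 0.0}
    - {"translation": [0,0,-0.015],"turn": [0,0,0],"hand": 0.0}
    - {"translation": [0,0,-0.005],"turn": [0,0,0],"hand": 0.0}
    - {"translation": [0,0,0],"turn": [0,0,0],"hand": 0.0}

```text
time: 9.7
ee_pos: [0.4749, -0.0655, 0.0849]
eef_rot: [1.0, -0.029, 0.0, 0.004]
ft_force: [0.5, 0.3, -0.2]
width: 0.0007
```

>>> apply_moves:
  deltas:
    - {"translation": [-0.006,0,-0.005],"turn": [0,0,0],"hand": 0.0}
    - {"translation": [0,0,-0.005],"turn": [0,0,0],"hand": 0.0}
    - {"translation": [0,0.005,0],"turn": [0,0,0],"hand": 0.0}
    - {"translation": [0,0.005,0],"turn": [0,0,0],"hand": 0.0}
    - {"translation": [0,0.004,0],"turn": [0,0,0],"hand": 0.0}

```text
time: 10.2
ee_pos: [0.4704, -0.0504, 0.0775]
eef_rot: [1.0, -0.029, 0.003, 0.005]
ft_force: [0.5, -0.2, 0.2]
width: 0.0006
```

>>> apply_moves:
  deltas:
    - {"translation": [0.0004,0.006,-0.002],"turn": [0,0,0],"hand": 0.0}
    - {"translation": [0.0005,0.006,0],"turn": [0,0,0],"hand": 0.0}
    - {"translation": [0.0005,0.006,0],"turn": [0,0,0],"hand": 0.0}
    - {"translation": [0.0005,0.006,0],"turn": [0,0,0],"hand": 0.0}
    - {"translation": [0.0005,0.006,0],"turn": [0,0,0],"hand": 0.0}

```text
time: 10.7
ee_pos: [0.473, -0.0181, 0.0757]
eef_rot: [1.0, -0.029, 0.003, 0.005]
ft_force: [-0.6, -1.7, 0.1]
width: 0.0002
```

>>> apply_moves:
  deltas:
    - {"translation": [0.0004,0.005,0],"turn": [0,0,0],"hand": 0.0}
    - {"translation": [0.0004,0.005,0],"turn": [0,0,0],"hand": 0.0}
    - {"translation": [0.0002,0.003,0],"turn": [0,0,0],"hand": 0.0}

```text
time: 11.0
ee_pos: [0.474, -0.0034, 0.0756]
eef_rot: [1.0, -0.029, 0.003, 0.005]
ft_force: [0.0, -1.8, 0.7]
width: 0.0005
```

>>> apply_moves:
  deltas:
    - {"translation": [0.0002,0.003,0],"turn": [0,0,0],"hand": 0.0}
    - {"translation": [0.0002,0.003,0],"turn": [0,0,0],"hand": 0.0}

```text
time: 11.2
ee_pos: [0.4745, 0.003, 0.0756]
eef_rot: [1.0, -0.029, 0.003, 0.005]
ft_force: [0.1, -2.2, 0.1]
width: 0.0002
```

>>> apply_moves:
  deltas:
    - {"translation": [0.0002,0.003,0],"turn": [0,0,0],"hand": 0.0}
    - {"translation": [0.0002,0.002,0],"turn": [0,0,0],"hand": 0.0}

```text
time: 11.4
ee_pos: [0.4747, 0.0057, 0.0757]
eef_rot: [1.0, -0.03, 0.002, 0.007]
ft_force: [-2.9, -13.1, 3.4]
width: 0.0005
```

The force jumped to 13 N, so the shutter is at its open stop. I'll back off, rise and check.

>>> apply_moves:
  deltas:
    - {"translation": [0,-0.008,0],"turn": [0,0,0],"hand": 0.0}
    - {"translation": [0,0,0.03],"turn": [0,0,0],"hand": 0.0}
    - {"translation": [0,0,0.045],"turn": [0,0,0],"hand": 0.0}
    - {"translation": [0,0,0.045],"turn": [0,0,0],"hand": 0.0}
    - {"translation": [0,0,0.045],"turn": [0,0,0],"hand": 0.0}

```text
time: 11.9
ee_pos: [0.4699, -0.003, 0.2398]
eef_rot: [1.0, -0.03, -0.004, 0.005]
ft_force: [1.0, -0.1, -0.8]
width: 0.0003
```

>>> apply_moves:
  deltas:
    - {"translation": [0,-0.01,0.03],"turn": [0,0,0],"hand": 0.0}
    - {"translation": [0,0,0],"turn": [0,0,0],"hand": 0.0}

```text
time: 12.1
ee_pos: [0.4722, -0.0128, 0.2774]
eef_rot: [1.0, -0.029, 0.002, 0.005]
ft_force: [0.5, 0.5, -2.2]
width: 0.0006
```

Run:
```python
from h import *
im,c=snap('wrist','w3.png');np.save('w3c.npy',c,allow_pickle=True)
```

```text
(no output)
```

View pics/w3.png

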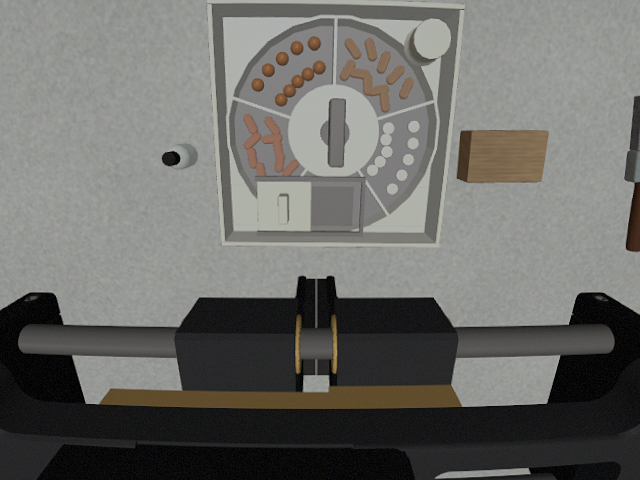

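The shutter is open with the tab at (283,208), and the hatch at (333,206) shows the empty compartment. I'll check the numbers and hand in.

Run:
```python
from h import *
c=np.load('w3c.npy',allow_pickle=True).item()
t=toplane(c,[(283,208.5)],.073)[0];print('travel',(t-np.array([.4715,-.0327,.073]))@[.0767,.997,0])
b=toplane(c,[(337.5,99),(336.5,166)],.102);d=b[0]-b[1];print('bar deg',np.degrees(np.arctan2(d[1],d[0])))
print(order.close_job())
```

```text
travel 0.05164908203030336
bar deg -3.3545134460205346
the job is handed in; nothing more can be done
None
```

The empty compartment is under the hatch, the shutter is fully open, and the job is handed in. It took about 12 s of robot time.

- **Shutting the hatch:** the shutter looked about 4 mm ajar, so I first pushed it to its shut stop, where it stalled at about 5 N.
- **Turning the tray:** I gripped the knob bar, turned the tray 72° clockwise and let go so the detent could settle. A wrist picture showed the bar at −4.5° against the case's −4.4°, with the empty compartment under the shutter.
- **Opening the shutter:** I pushed the tab along the case's +y until it hit the stop at 13 N, then backed off and lifted clear.

**Last checks:** shutter travel measured 51.6 mm against 52 mm for fully open, and the empty compartment shows in the hatch. The final bar angle read −3.4°, about 1° off the earlier reading. I put that down to pixel picking, since the knob was not touched again.

The jar, polish bottle, soap carton and hairbrush looked undisturbed. The brown bottle, tumbler and lotion were outside the final view, but the arm did not go near them.

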